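# Release the stone locker's drawer with the pin

## Robot

A 6-joint arm with a two-finger parallel gripper is mounted at the origin on the work surface. World frame = base frame: x ahead of the robot, y to its left, z up, the work surface at z = 0. Lengths are in m, angles in rad, forces in N, time in s.
With the tool pointing down it reaches from about 0.3 to 0.85 m from the base axis. Payload 4.2 kg.
Tool frame: the origin (TCP) lies at the very end of the fingers, on their centre line; the grasp point (between the pads) lies 19 mm behind it; z points along the fingers, y is the line along which they close (so a half turn about z gives the same grasp; the last joint's range is limited). The gripper opens to 91 mm and grips with 3 to 60 N. Pads are 32 mm wide; open, the fingers measure 118 mm over their backs; the gripper's body (76 mm by 178 mm) begins 60 mm behind the grasp point.
Start: joints at [-1.138, 0.32, 1.565, -0, 1.257, -0.02], TCP at [0.252, -0.517, 0.214] pointing down, gripper open.
Joint ranges: [-3.11, 3.11], [-0.84, 2.01], [0.21, 2.61], [-1.34, 4.49], [0.05, 2.63], [-2.56, 2.56]. Speed limits (rad/s): [2.57, 2.57, 3.14, 3.14, 3.14, 3.14].

## Interface

Orientations are given as a unit quaternion [w, x, y, z].
In Python, from rig import sensors, eyes, robot gives the robot as it stands.
- The arm moves only by the tool send_rows, never from a script. Its arguments are lists of equal length, an entry for each row: "delta_pos": the shift along the tool's x, y, z in mm, a list of three; "twist": the turn, a rotation vector about the tool's x, y, z in degrees, a list of three; "claw": the gripper command: -1 is shut, 1 is fully open, values between are in proportion. In form: {"delta_pos": [[tx, ty, tz], ...], "twist": [[wx, wy, wz], ...], "claw": [claw, ...]}. A call has 1 to 12 rows; each row shifts and turns the commanded pose from where the row before left it, along the tool's axes as they then stand; what a row does not reach is not made up. A row lasts 1/8 s, in which the tool goes at most 62.5 mm and 10.7 degrees, less where a joint would pass 70% of its speed; a pose out of reach is approached as far as the arm can. A call is refused whole if a number of a shift passes 62.5 or a number of a turn 10.7, either way. A call with a gripper value outside its range is refused whole. The fingers move at their own pace and stop on an object; "newtons" is the grip in N (left out, the last holds). Time passes only in rows, so rows that do not move let the fingers close. It gives the time, the measured TCP pose, the force, the opening and the grip force at its end, in the units of the state.
- sensors.sense(): the state, without advancing time (a new reading comes with each control period).
- eyes.capture(name): name is "side" or "top"; returns the picture (480x640x3 uint8, red, green, blue); there is no depth.
- eyes.calibration(name): a dict with "camera_matrix" (3x3 intrinsics, pixels), "distortion" ([k1, k2, p1, p2, k3] as OpenCV has them; the pictures are not rectified), "world_from_camera" (4x4, takes a point from camera to world coordinates). Camera axes: x right, y up, looking along -z (the intrinsics and any distortion apply to the point x, -y, -z); pixel columns grow to the right and rows downward; lengths in m; the calibration is good to about 2 mm. A picture is of the moment at which its call begins. calibration takes no time and is no camera call.
- robot.finish_job(): hands the job in; it is judged then, once.
Trained networks look in the newest picture that a camera, given by its name, has taken for a name from the list of things; names that differ only in an ending like _2 or _b are one class to them, and where a whole thing is asked for, a point or a joint stands for the part that bears it (a point fixed in the world has none). Each returns a list of dicts, best first, with "p" (0 to 1); they miss things now and then, are a little off and sometimes report something else, mostly with a low value. They report only what shows in the picture. A call takes as long as a camera call. They do not tell look-alikes from the thing itself.
- eyes.masks_of(camera, query): "mask" (480x640 bool, what is visible of it) and "box" ([left, top, right, bottom] in pixels, round what is visible of it).
- eyes.pinpoint(camera, query): "centre" ([column, row] in pixels: a listed point, or the origin of a listed thing).
The state is a dict: "time_s": time; "qpos": joint angles; "joint_vel": joint speeds; "tau": joint torques, N m; "eef_pos": TCP position; "tcp_rot": TCP orientation; "wrist_force": force on the tool from outside, world axes, zero at the start; "moment": the same for the moment, N m; "opening": opening from 0.0 (shut) to 1.0 (fully open); "grasp_force": force on a finger pad.
Only numpy, scipy, OpenCV 4.12 (cv2) and the standard library are available. Lean on these libraries where they do the work, as an engineer would, in place of code of your own. Each camera call takes 0.05 s, during which the arm holds its last target. There are 200 camera calls.

## Task

Take the red-handled release pin out of the wooden block, push it down through the brass-edged slot in the top of the grey locker, feel for the hidden latch tab and press it gently (never leaning on the locker or the latch with 20 N or more), holding it down until the drawer has run fully out. Then put the pin back upright in its hole in the block, collar down on the wood, and let go, leaving the other things on the bench where they are.

Things in the scene. Friction and masses are not known exactly. Their poses are not given: they have to be found in the camera images.
- case: grey steel stone locker fixed to the bench, 150 (x) by 160 (y) by 105 mm tall; origin at the centre of its underside; its -x face is the front, with a flush brass drawer. It does not move.
- slot (a point): middle of the slot's mouth in the locker's top face, at its surface, 20 mm behind the top's centre; axes as the locker's. Slot 40 mm long along the locker's y, 10 mm wide along its x, through a 4 mm top, hollow beneath; edged in brass 1 mm proud, starting 2.5 mm beyond the long edges
- ledge (a point): hard ledge 47 mm straight below the slot's middle. Above it hangs the hidden latch tab, a flat pad 12 mm along the slot and 16 mm across it; its centre is anywhere from -13 to +13 mm along the slot, its top 16 to 32 mm below the top face, unseen and different each time. Beside the pad the way is free down to the ledge
- tab (a joint): how far the hidden latch tab is pressed down, in m (0 at rest, hard stop at 0.010); its place is not told. It is sprung: about 3 N starts it, 6 to 7 N brings it to 0.007, where the drawer comes free (the force then eases by 1 to 2 N), about 7 N at 0.010; past the stop the force climbs steeply. Let go, it springs back up
- drawer (a joint): drawer opening in m: 0 shut, 0.05 fully out. While the tab is held beyond 7 mm a damped spring drives the drawer out by itself in about 1.3 s; let up early, the latch catches the drawer near 0.022 or jams it: press again. Once out it stays out
- drawer_front (a point): middle of the drawer's brass front, 150 mm wide and 50 mm tall; slides towards the locker's -x
- pin: release pin standing in the wooden block: steel shank 6 mm in diameter, 62 mm long, flat tip; brass collar 22 mm across and 4 mm thick above it; then a red square grip 15 by 15 mm, 50 mm tall (66 to 116 mm above the tip). 40 to 80 g. Origin at the tip's centre, z up the pin, x and y square to the grip's faces.
- pin_tip (a point): centre of the pin's flat tip (the same point as the pin's origin)
- stand: pale wooden block fixed to the bench, 110 (x) by 60 (y) by 64 mm tall, origin at the centre of its underside; three small burs stand 16 mm proud near its +x end, 63 mm from the pin hole. It does not move.
- stand_hole (a point): middle of the mouth of the pin's hole, in the block's top face: 12 mm in diameter, right through the block; the pin's collar rests on the top face, its tip then 2 mm above the bench
- pliers: pliers with red handles, 125 mm long, lying flat; not to be disturbed
- hammer: small hammer lying on the bench, 220 mm long; not to be disturbed
- mandrel: upright steel cone on a round foot, 130 mm tall, foot 60 mm across; not to be disturbed
- jar: amber glass jar with steel cap, 60 mm across, 80 mm tall; not to be disturbed
- tankard: steel mug, 72 mm across, 80 mm tall; not to be disturbed
- bangle: brass ring 68 mm across, 10 mm tall, lying flat; not to be disturbed
- tin: round aluminium tin, 56 mm across, 22 mm tall; not to be disturbed
Not all that is in view belongs to the job. Of the things that look like the pin, take the one that is farthest from the robot's base at the start. There is more than one size of the case; the one meant has the size given above.

How it is judged:
On the way, in this order (a step that is already met when the one before it is completed fails the run):
1. the pin is through the slot, its tip at least 12 mm below the locker's top face (z of pin_tip in the frame of slot between -0.05 and -0.012 m and x of pin_tip in the frame of slot between -0.006 and 0.006 m and y of pin_tip in the frame of slot between -0.022 and 0.022 m), for 0.1 s.
2. the drawer is run fully out (beyond 45 mm) with the pin still in the slot (all of step 1 and value of joint drawer above 0.045 m), for 0.1 s.
At the end, for the whole second after the job is handed in: The drawer is out beyond 45 mm of its 50; the pin stands at rest in its hole in the block, released: within 6 mm of the hole's centre, its tip less than 6 mm above the bench, tilted less than 0.12 rad (value of joint drawer above 0.045 m and horizontal distance between pin and stand_hole below 0.006 m and height (world z) of pin below 0.006 m and angle between pin's own z axis and vertical below 0.12 rad and linear speed of pin below 0.02 m/s); the robot touches nothing.
It fails at once if the pin presses on the locker or its latch with more than 20 N (contact force between pin and case above 20 N or contact force between pin and tab above 20 N).
It fails at once if the fingers or arm press on the locker with more than 20 N (contact force between any of the fingers, the arm and case above 20 N).
It fails at once if a bystander is moved by more than 20 mm (distance of any of pliers, hammer, mandrel, jar, tankard, bangle, tin from where it was at the start of the episode above 0.02 m).
It also fails if it takes over 64 s, if anything falls off the work surface, if the arm or the gripper's body presses on something with over 40 N, if the wrist force passes 120 N, or if a joint passes its speed limit or range.

## Working session

There is one attempt and no reset: what is moved stays moved. The work goes in short steps, Python scripts to look and compute and a tool call to move; the robot and the scene stay as the last step left them, time stands still between calls to the robot, and variables do not carry over. Pictures are saved under pics/ and viewed, at most 10 in all, crops included, and the job is handed in when it is done.

Besides the shell and the picture viewer there is one more tool, called after ">>>" by a JSON object that holds its "fn" and its "kwargs". send_rows: Moves the arm, as the interface text tells. Its arguments: {"type":"object","properties":{"delta_pos":{"type":"array"},"twist":{"type":"array"},"claw":{"type":"array"},"newtons":{"type":"number"}},"required":["delta_pos","twist","claw"]}

```bash
mkdir -p pics
cat > h.py <<'E'
import numpy as np, cv2
from rig import sensors, eyes, robot
def ray(cam,px):
    c=eyes.calibration(cam);K=np.array(c["camera_matrix"]);d=np.array(c["distortion"]);T=np.array(c["world_from_camera"])
    u=cv2.undistortPoints(np.array([[px]],float),K,d)[0,0]
    return T[:3,3],T[:3,:3]@np.array([u[0],-u[1],-1.])
def atz(cam,px,z):
    o,r=ray(cam,px);return o+r*(z-o[2])/r[2]
def proj(cam,P):
    c=eyes.calibration(cam);K=np.array(c["camera_matrix"]);d=np.array(c["distortion"]);T=np.linalg.inv(np.array(c["world_from_camera"]))
    p=T[:3,:3]@np.array(P,float)+T[:3,3]
    return cv2.projectPoints(np.array([[p[0],-p[1],-p[2]]]),np.zeros(3),np.zeros(3),K,d)[0].ravel()
def tri(a,b,ca="top",cb="side"):
    o1,r1=ray(ca,a);o2,r2=ray(cb,b)
    s=np.linalg.lstsq(np.c_[r1,-r2],o2-o1,rcond=None)[0]
    p,q=o1+s[0]*r1,o2+s[1]*r2
    return (p+q)/2,np.linalg.norm(p-q)
def save(cam,name,box=None,k=1):
    im=eyes.capture(cam)
    if box: im=im[box[1]:box[3],box[0]:box[2]]
    cv2.imwrite("pics/"+name,cv2.resize(im,None,fx=k,fy=k,interpolation=2)[:,:,::-1])
E
python3 - <<'E'
from h import *
np.set_printoptions(precision=3,suppress=True)
for c in("top","side"):
    save(c,c+"0.png"); print(c,np.array(eyes.calibration(c)["world_from_camera"]))
    for q in("case","slot","drawer_front","pin","pin_tip","stand","stand_hole","jar"):
        for r in eyes.pinpoint(c,q): print(q,np.round(r["centre"],1),round(r["p"],2), atz(c,r["centre"],{"slot":.105,"stand_hole":.064}.get(q,0)))
print(sensors.sense()["tcp_rot"])
E
```

```text
top [[ 0.002  0.993 -0.119  0.4  ]
 [-1.     0.002 -0.006  0.022]
 [-0.005  0.119  0.993  1.183]
 [ 0.     0.     0.     1.   ]]
case [381.9 218.9] 0.72 [ 0.598 -0.129  0.   ]
case [481.2 284.1] 0.68 [ 0.433 -0.377  0.   ]
slot [426.2 330.2] 0.74 [ 0.326 -0.213  0.105]
slot [388.8 204.4] 0.62 [ 0.615 -0.132  0.105]
drawer_front [396.4 245.2] 0.59 [ 0.531 -0.165  0.   ]
drawer_front [388.5 204.2] 0.17 [ 0.636 -0.146  0.   ]
pin [266.  231.6] 0.63 [0.565 0.166 0.   ]
pin [267.9 264.3] 0.57 [0.482 0.16  0.   ]
pin [293.1 256.2] 0.44 [0.502 0.097 0.   ]
pin_tip [386.8 209.3] 0.58 [ 0.623 -0.142  0.   ]
stand [261.1 229.8] 0.89 [0.569 0.179 0.   ]
stand_hole [257.4 231.5] 0.68 [0.556 0.179 0.064]
jar [282.  152.8] 0.56 [0.772 0.128 0.   ]
jar [385.2 209.9] 0.37 [ 0.621 -0.138  0.   ]
side [[-0.78   0.371 -0.504 -0.037]
 [-0.626 -0.474  0.62   0.708]
 [-0.009  0.799  0.602  0.779]
 [ 0.     0.     0.     1.   ]]
case [455.5 262.6] 0.92 [ 0.31  -0.228  0.   ]
case [332.3 236.4] 0.76 [ 0.599 -0.132  0.   ]
slot [329.1 195.6] 0.93 [ 0.619 -0.145  0.105]
slot [455.9 235.3] 0.67 [ 0.306 -0.187  0.105]
drawer_front [361.2 228.4] 0.65 [ 0.563 -0.204  0.   ]
drawer_front [484.3 261.3] 0.51 [ 0.258 -0.275  0.   ]
pin [293.9 325.5] 0.82 [0.476 0.156 0.   ]
pin [302.2 299. ] 0.56 [ 0.513  0.086 -0.   ]
pin_tip [302.4 301.4] 0.62 [0.508 0.091 0.   ]
pin_tip [292.3 323. ] 0.52 [0.483 0.153 0.   ]
stand [249.5 307. ] 0.61 [0.584 0.174 0.   ]
stand_hole [253.4 287.8] 0.93 [0.566 0.173 0.064]
jar [205.  262.1] 0.88 [0.772 0.132 0.   ]
[0.    0.974 0.224 0.   ]
```

View pics/top0.png

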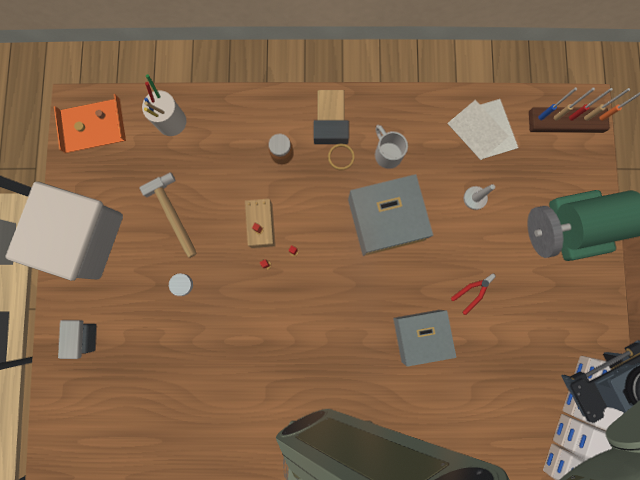

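View pics/side0.png

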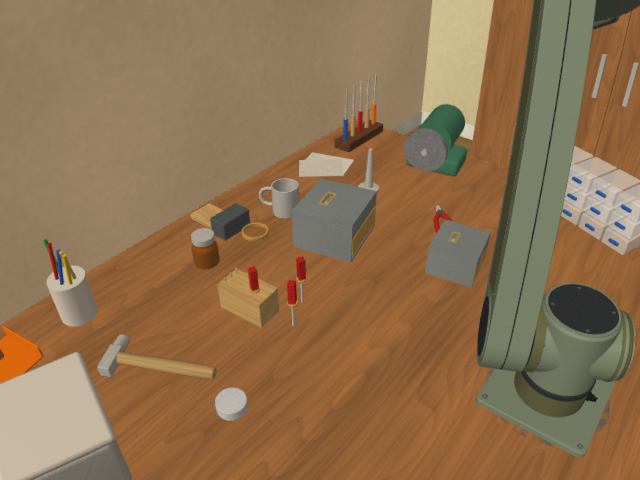

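Top view: the big locker is at (390,213) and the small decoy at (426,338). There are three pin look-alikes: in the block (257,228), on the bench (265,264) and on the bench (293,251). The one in the block is farthest from the base (about 0.59 m against 0.50 m), so I choose that one and check it in a close crop.

Run:
```python
from h import *
t=eyes.capture("top");s=eyes.capture("side")
f=lambda im,x,y,w,h,k:cv2.resize(im[y:y+h,x:x+w],None,fx=k,fy=k,interpolation=cv2.INTER_CUBIC)
# 400x300 each
m=np.vstack([np.hstack([f(t,235,190,80,60,5),f(t,340,170,100,75,4)]),np.hstack([f(s,210,250,80,60,5),f(s,290,170,100,75,4)])])
cv2.imwrite("pics/crop1.png",m[:,:,::-1])
```

```text
(no output)
```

View pics/crop1.png

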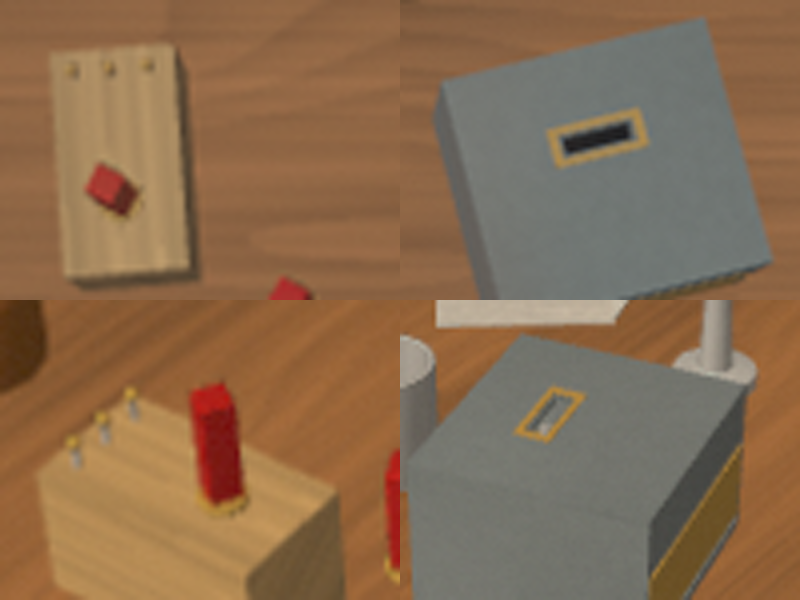

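Crops: the pin in the block is the right one, with its grip turned roughly 30° to the block (top crop (110,187)). The slot is at about (389.5,204.3) in the top view and (327.5,198.7) in the side view, on the locker with the full-width brass drawer. I'll fit the poses from colour masks.

```bash
cat >> h.py <<'E'
from scipy.optimize import minimize
def red(im,box):
    h=cv2.cvtColor(im,cv2.COLOR_RGB2HSV);m=((h[...,0]<8)|(h[...,0]>172))&(h[...,1]>165)&(h[...,2]>60)
    o=np.zeros(m.shape,bool);x,y,X,Y=box;o[y:Y,x:X]=m[y:Y,x:X];return o
def brass(im,box):
    h=cv2.cvtColor(im,cv2.COLOR_RGB2HSV);m=(h[...,0]>12)&(h[...,0]<28)&(h[...,1]>90)&(h[...,2]>110)
    o=np.zeros(m.shape,bool);x,y,X,Y=box;o[y:Y,x:X]=m[y:Y,x:X];return o
def hull(cam,pts):
    p=np.array([proj(cam,q) for q in pts],np.float32)
    S=8;im=np.zeros((480*S//S,640),np.float32)
    b=np.zeros((480*4,640*4),np.uint8);cv2.fillConvexPoly(b,cv2.convexHull(np.round((p+.5)*4).astype(np.int32)),255)
    return cv2.resize(b,(640,480),interpolation=cv2.INTER_AREA)/255.
def box8(x,y,a,w,d,z0,z1):
    c,s=np.cos(a),np.sin(a)
    return [(x+c*u-s*v,y+s*u+c*v,z) for u in(-w/2,w/2) for v in(-d/2,d/2) for z in(z0,z1)]
def fit(masks,x0,a0s,w,d,z0,z1):
    def cost(p,a): 
        return sum(np.abs(hull(c,box8(p[0]/100,p[1]/100,a,w,d,z0,z1))-m).sum()/m.sum() for c,m in masks.items())
    best=None
    for a in a0s:
        r=minimize(cost,np.array(x0)*100,args=(a,),method="Nelder-Mead",options=dict(initial_simplex=np.array(x0)*100+np.array([[0,0],[1,0],[0,1]]),maxiter=35))
        if best is None or r.fun<best[0]: best=(r.fun,r.x/100,a)
    return best
E
python3 - <<'E'
from h import *
np.set_printoptions(precision=4,suppress=True)
t=eyes.capture("top");s=eyes.capture("side")
M={"top":red(t,(245,215,278,243)),"side":red(s,(243,260,265,295))}
print([m.sum() for m in M.values()])
A=np.deg2rad(np.arange(0,90,10))
for k in (("top","side"),("top",),("side",)):
    f=fit({c:M[c] for c in k},(.561,.176),A,.015,.015,.068,.118);print("grip",k,f[0],f[1],np.rad2deg(f[2]))
B={}
for c,im,bx in(("top",t,(370,190,410,220)),("side",s,(315,188,342,212))):
    b=brass(im,bx).astype(np.uint8);h=cv2.convexHull(cv2.findNonZero(b));o=np.zeros_like(b);cv2.fillConvexPoly(o,h,1);B[c]=o.astype(bool)
    m=cv2.moments(o);print(c,b.sum(),m["m10"]/m["m00"],m["m01"]/m["m00"],atz(c,(m["m10"]/m["m00"],m["m01"]/m["m00"]),.106))
# case top corners, stand corners from crop
q=lambda x,y:((x-400)/4+340-.4,y/4+170-.4)
print("case",[atz("top",q(*p),.105) for p in((443,83),(707,20),(772,260))])
q=lambda x,y:(x/5+235-.4,y/5+190-.4)
C=np.array([atz("top",q(*p),.064) for p in((51,52),(175,45),(190,270),(65,278))]);print("stand",C,C.mean(0))
q=lambda x,y:(x/5+210-.4,(y-300)/5+250-.4)
print("stand side",[atz("side",q(*p),.064) for p in((38,473),(140,398),(338,490),(247,575))])
E
```

```text
[np.int64(39), np.int64(183)]Traceback (most recent call last):
  File "<stdin>", line 8, in <module>
  File "h.py", line 42, in fit
    r=minimize(cost,np.array(x0)*100,args=(a,),method="Nelder-Mead",options=dict(initial_simplex=np.array(x0)*100+np.array([[0,0],[1,0],[0,1]]),maxiter=35))
    res = _minimize_neldermead(fun, x0, args, callback, bounds=bounds,
                               **options)
    fxr = func(xr)
    fx = function(np.copy(x), *(wrapper_args + args))
  File "h.py", line 39, in cost
    return sum(np.abs(hull(c,box8(p[0]/100,p[1]/100,a,w,d,z0,z1))-m).sum()/m.sum() for c,m in masks.items())
  File "h.py", line 39, in <genexpr>
    return sum(np.abs(hull(c,box8(p[0]/100,p[1]/100,a,w,d,z0,z1))-m).sum()/m.sum() for c,m in masks.items())
                      ~~~~^^^^^^^^^^^^^^^^^^^^^^^^^^^^^^^^^^^^^^^
  File "h.py", line 30, in hull
    p=np.array([proj(cam,q) for q in pts],np.float32)
                ~~~~^^^^^^^
  File "h.py", line 10, in proj
    c=eyes.calibration(cam);K=np.array(c["camera_matrix"]);d=np.array(c["distortion"]);T=np.linalg.inv(np.array(c["world_from_camera"]))
ValueError: time passes only in moves, steps and waits
```

```bash
python3 - <<'E'
s=open("h.py").read()
s=s.replace("def ray(","CAL={c:eyes.calibration(c) for c in('top','side')}\ndef ray(",1).replace("eyes.calibration(cam)","CAL[cam]").replace(">165)",">145)").replace("    S=8;im=np.zeros((480*S//S,640),np.float32)\n","")
open("h.py","w").write(s)
E
cat > m.py <<'E'
from h import *
np.set_printoptions(precision=4,suppress=True)
t=eyes.capture("top");s=eyes.capture("side")
M={"top":red(t,(245,215,278,243)),"side":red(s,(243,260,265,295))}
print([m.sum() for m in M.values()])
A=np.deg2rad(np.arange(0,90,10))
for k in (("top","side"),("top",),("side",)):
    f=fit({c:M[c] for c in k},(.561,.176),A,.015,.015,.068,.118);print("grip",k,f[0],f[1],np.rad2deg(f[2]))
for c,im,bx in(("top",t,(370,190,410,220)),("side",s,(315,188,342,212))):
    b=brass(im,bx).astype(np.uint8);h=cv2.convexHull(cv2.findNonZero(b));o=np.zeros_like(b);cv2.fillConvexPoly(o,h,1)
    m=cv2.moments(o);print(c,b.sum(),m["m10"]/m["m00"],m["m01"]/m["m00"],atz(c,(m["m10"]/m["m00"],m["m01"]/m["m00"]),.106))
q=lambda x,y:((x-400)/4+340-.4,y/4+170-.4)
print("case",[atz("top",q(*p),.105) for p in((443,83),(707,20),(772,260))])
q=lambda x,y:(x/5+235-.4,y/5+190-.4)
C=np.array([atz("top",q(*p),.064) for p in((51,52),(175,45),(190,270),(65,278))]);print("stand",C,C.mean(0))
q=lambda x,y:(x/5+210-.4,(y-300)/5+250-.4)
print("stand side",[atz("side",q(*p),.064) for p in((38,473),(140,398),(338,490),(247,575))])
E
python3 m.py
```

```text
[np.int64(57), np.int64(184)]
grip ('top', 'side') 0.4743808049535604 [0.5612 0.1762] 50.0
grip ('top',) 0.29170966632266937 [0.5617 0.1767] 50.0
grip ('side',) 0.16046462063086106 [0.5618 0.1757] 50.0
top 103 388.952 203.992 [ 0.6154 -0.1323  0.106 ]
side 72 326.9154929577465 198.17605633802816 [ 0.6153 -0.131   0.106 ]
case [array([ 0.648 , -0.0426,  0.105 ]), array([ 0.6861, -0.198 ,  0.105 ]), array([ 0.5438, -0.2325,  0.105 ])]
stand [[0.6333 0.2113 0.064 ]
 [0.6368 0.151  0.064 ]
 [0.5269 0.1421 0.064 ]
 [0.5229 0.2021 0.064 ]] [0.5799 0.1766 0.064 ]
stand side [array([0.632 , 0.2113, 0.064 ]), array([0.6333, 0.1516, 0.064 ]), array([0.5288, 0.1425, 0.064 ]), array([0.5235, 0.2012, 0.064 ])]
```

```bash
cat > plan.py <<'E'
from h import *
from scipy.spatial.transform import Rotation as R
import sys,json
# plan.py x y z phi n : n rows from now to target TCP, tool y at phi deg; shift taken in axes before the row's turn
x,y,z,phi,n=map(float,sys.argv[1:]);n=int(n)
s=sensors.sense();q=np.array(s["tcp_rot"]);r=R.from_quat(q[[1,2,3,0]]);p=np.array(s["eef_pos"])
Y=r.as_matrix()[:,1];f0=np.degrees(np.arctan2(Y[1],Y[0]))
d=phi-f0;d=(d+180)%360-180
print("pos",p.round(4),"phi",round(f0,2),"tilt",r.as_matrix()[:,2].round(4),"F",np.round(s["wrist_force"],2),"t",s["time_s"],"q6",s["qpos"][5],"open",s["opening"])
D=[]
for i in range(n):
    a=np.radians(f0+d*i/n);v=(np.array([x,y,z])-p)/n*1e3
    D.append([round(-v[0]*np.sin(a)+v[1]*np.cos(a),1),round(v[0]*np.cos(a)+v[1]*np.sin(a),1),round(-v[2],1)])
print(json.dumps(D),"twist z",round(-d/n,2))
E
python3 plan.py .5615 .1763 .2 55.9 16
```

```text
pos [ 0.2515 -0.5171  0.214 ] phi -64.06 tilt [ 1.e-04 -1.e-04 -1.e+00] F [0.48 0.02 0.98] t 1.2 q6 -0.019992357622783542 open 0.9983221341603393
[[36.4, -30.5, 0.9], [40.0, -25.5, 0.9], [43.0, -20.0, 0.9], [45.3, -14.3, 0.9], [46.7, -8.2, 0.9], [47.4, -2.1, 0.9], [47.3, 4.1, 0.9], [46.3, 10.3, 0.9], [44.6, 16.2, 0.9], [42.1, 21.9, 0.9], [38.9, 27.2, 0.9], [35.0, 32.1, 0.9], [30.5, 36.4, 0.9], [25.5, 40.0, 0.9], [20.1, 43.0, 0.9], [14.3, 45.3, 0.9]] twist z -7.5
```

>>> {"fn": "send_rows", "kwargs": {"delta_pos": [[36.4,-30.5,0.9],[40,-25.5,0.9],[43,-20,0.9],[45.3,-14.3,0.9],[46.7,-8.2,0.9],[47.4,-2.1,0.9],[47.3,4.1,0.9],[46.3,10.3,0.9],[44.6,16.2,0.9],[42.1,21.9,0.9],[38.9,27.2,0.9],[35,32.1,0.9]], "twist": [[0,0,-7.5],[0,0,-7.5],[0,0,-7.5],[0,0,-7.5],[0,0,-7.5],[0,0,-7.5],[0,0,-7.5],[0,0,-7.5],[0,0,-7.5],[0,0,-7.5],[0,0,-7.5],[0,0,-7.5]], "claw": [0,0,0,0,0,0,0,0,0,0,0,0], "newtons": 25}}

```text
time_s: 2.7
eef_pos: [0.4843, 0.0045, 0.2033]
tcp_rot: [0.0, 0.528, 0.849, 0.0]
wrist_force: [0.1, 0.4, -0.4]
opening: 0.5
grasp_force: 0.0
```

```bash
python3 plan.py .5615 .1763 .2 55.9 4
```

```text
pos [0.4843 0.0045 0.2033] phi 26.2 tilt [ 7.e-04 -2.e-04 -1.e+00] F [ 0.1   0.37 -0.42] t 2.7 q6 -0.4715657115839418 open 0.5002038341958078
[[30.0, 36.3, 0.8], [25.1, 39.9, 0.8], [19.7, 42.8, 0.8], [14.0, 45.0, 0.8]] twist z -7.42
```

>>> {"fn": "send_rows", "kwargs": {"delta_pos": [[30,36.3,0.8],[25,39.9,0.8],[19.7,42.8,0.8],[14,45,0.8],[0,0,0],[0,0,0]], "twist": [[0,0,-7.4],[0,0,-7.4],[0,0,-7.4],[0,0,-7.4],[0,0,0],[0,0,0]], "claw": [0,0,0,0,0,0]}}

```text
time_s: 3.45
eef_pos: [0.5615, 0.174, 0.1997]
tcp_rot: [-0.0, 0.296, 0.955, -0.001]
wrist_force: [-0.6, -0.6, 0.9]
opening: 0.503
grasp_force: 0.0
```

```bash
python3 plan.py .5615 .1763 .077 55.9 4
python3 - <<'E'
from h import *
s=eyes.capture("side");t=eyes.capture("top")
f=lambda im,x,y,w,h,k:cv2.resize(im[y:y+h,x:x+w],None,fx=k,fy=k,interpolation=cv2.INTER_CUBIC)
cv2.imwrite("pics/c2.png",np.hstack([f(s,200,200,100,120,4),f(t,210,170,100,120,4)])[:,:,::-1])
print(proj("side",[.5615,.1763,.118]),proj("side",[.5615,.1763,.2]))
E
```

```text
pos [0.5615 0.174  0.1997] phi 55.52 tilt [-9.e-04 -9.e-04 -1.e+00] F [-0.61 -0.58  0.94] t 3.45 q6 -0.6876704983762272 open 0.502911643341606
[[0.3, 0.5, 30.7], [0.3, 0.5, 30.7], [0.3, 0.5, 30.7], [0.3, 0.5, 30.7]] twist z -0.09
[251.54788604 269.06462969] [247.82684239 235.09586576]
```

View pics/c2.png

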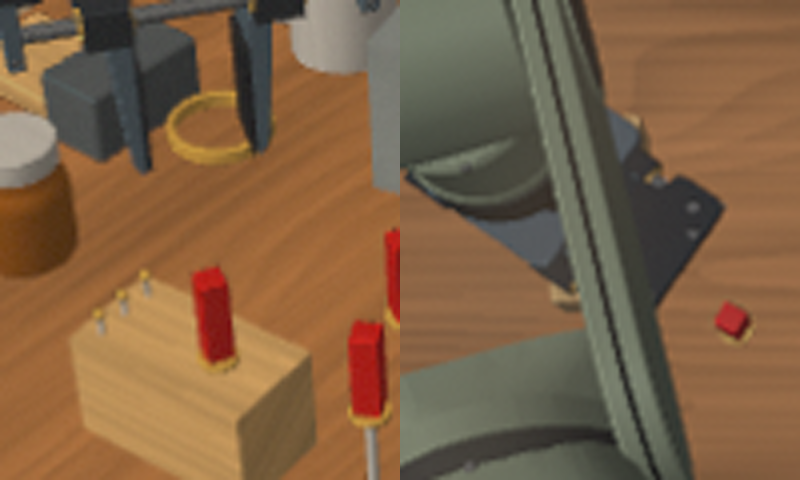

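Side crop: the fingers (tips at crop (145,170) and (258,150)) straddle the red grip at (213,310) with good margin. I'm going down to grasp.

>>> {"fn": "send_rows", "kwargs": {"delta_pos": [[0.5,0.7,31],[0.5,0.7,31],[0.5,0.7,31],[0,0,29.5],[0,0,0],[0,0,0],[0,0,0],[0,0,0],[0,0,0]], "twist": [[0,0,0],[0,0,0],[0,0,0],[0,0,0],[0,0,0],[0,0,0],[0,0,0],[0,0,0],[0,0,0]], "claw": [0,0,0,0,0,-1,-1,-1,-1], "newtons": 25}}

```text
time_s: 4.68
eef_pos: [0.5622, 0.177, 0.0783]
tcp_rot: [0.001, 0.296, 0.955, 0.0]
wrist_force: [-1.3, -1.2, 3.8]
opening: 0.166
grasp_force: 25.0
```

```bash
python3 plan.py .5615 .1763 .2 55.9 4
```

```text
pos [0.5622 0.177  0.0783] phi 55.55 tilt [ 1.1e-03  1.0e-04 -1.0e+00] F [-1.29 -1.17  3.83] t 4.675 q6 -0.6838129355609162 open 0.1664288596676828
[[0.1, -0.2, -30.4], [0.1, -0.2, -30.4], [0.1, -0.2, -30.4], [0.1, -0.2, -30.4]] twist z -0.09
```

Opening is 15.1 mm, so the grip is held square. I'll lift, then carry it to the slot.

>>> {"fn": "send_rows", "kwargs": {"delta_pos": [[0,0,-20],[0,0,-35],[0,0,-40],[0,0,-42],[0,0,0],[0,0,0]], "twist": [[0,0,0],[0,0,0],[0,0,0],[0,0,0],[0,0,0],[0,0,0]], "claw": [-1,-1,-1,-1,-1,-1]}}

```text
time_s: 5.42
eef_pos: [0.5613, 0.1768, 0.2136]
tcp_rot: [-0.001, 0.296, 0.955, -0.0]
wrist_force: [0.3, 0.0, -0.7]
opening: 0.161
grasp_force: 25.0
```

```bash
python3 plan.py .6153 -.1318 .205 13.8 10
```

```text
pos [0.5613 0.1768 0.2136] phi 55.55 tilt [-1.4e-03 -5.0e-04 -1.0e+00] F [ 0.34  0.03 -0.73] t 5.425 q6 -0.6837843975338043 open 0.16067276386414603
[[-21.9, -22.4, 0.9], [-23.5, -20.7, 0.9], [-24.9, -19.0, 0.9], [-26.2, -17.1, 0.9], [-27.4, -15.2, 0.9], [-28.5, -13.1, 0.9], [-29.3, -11.0, 0.9], [-30.1, -8.8, 0.9], [-30.6, -6.6, 0.9], [-31.0, -4.4, 0.9]] twist z 4.17
```

>>> {"fn": "send_rows", "kwargs": {"delta_pos": [[-21.9,-22.4,0],[-23.5,-20.7,0],[-24.9,-19,0],[-26.2,-17.1,0.9],[-27.4,-15.2,0.9],[-28.5,-13.1,0.9],[-29.3,-11,0.9],[-30.1,-8.8,0.9],[-30.6,-6.6,2],[-31,-4.4,2],[0,0,0],[0,0,0]], "twist": [[0,0,4.2],[0,0,4.2],[0,0,4.2],[0,0,4.2],[0,0,4.2],[0,0,4.2],[0,0,4.2],[0,0,4.2],[0,0,4.2],[0,0,4.1],[0,0,0],[0,0,0]], "claw": [-1,-1,-1,-1,-1,-1,-1,-1,-1,-1,-1,-1]}}

```text
time_s: 6.92
eef_pos: [0.6146, -0.1311, 0.2045]
tcp_rot: [-0.001, 0.618, 0.786, -0.0]
wrist_force: [-1.1, -0.7, -1.1]
opening: 0.163
grasp_force: 25.0
```

```bash
python3 plan.py .6153 -.1318 .1875 13.8 3
python3 - <<'E'
from h import *
s=eyes.capture("side");t=eyes.capture("top")
f=lambda im,x,y,w,h,k:cv2.resize(im[y:y+h,x:x+w],None,fx=k,fy=k,interpolation=cv2.INTER_CUBIC)
cv2.imwrite("pics/c3.png",np.hstack([f(s,285,140,80,100,5),f(t,340,150,80,100,5)])[:,:,::-1])
p=np.array(sensors.sense()["eef_pos"])
print("tip px",proj("side",p-[0,0,.0763]),proj("top",p-[0,0,.0763]),"collar",proj("side",p-[0,0,.0763-.064]))
for c in("side","top"): print(c,[(np.round(r["centre"],1),round(r["p"],2)) for r in eyes.pinpoint(c,"pin_tip")])
E
```

```text
pos [ 0.6146 -0.1311  0.2045] phi 13.67 tilt [-0.0027  0.0012 -1.    ] F [-1.14 -0.68 -1.12] t 6.925 q6 -0.4673973440241684 open 0.1628663913286965
[[-0.3, 0.2, 5.7], [-0.3, 0.2, 5.7], [-0.3, 0.2, 5.7]] twist z -0.04
tip px [326.95869448 189.95908458] [389.66404454 202.2269345 ] collar [326.99875575 165.89367918]
side [(array([291.5, 324.2]), 0.58), (array([326.1, 189.2]), 0.55), (array([303.2, 303. ]), 0.55)]
top []
```

View pics/c3.png

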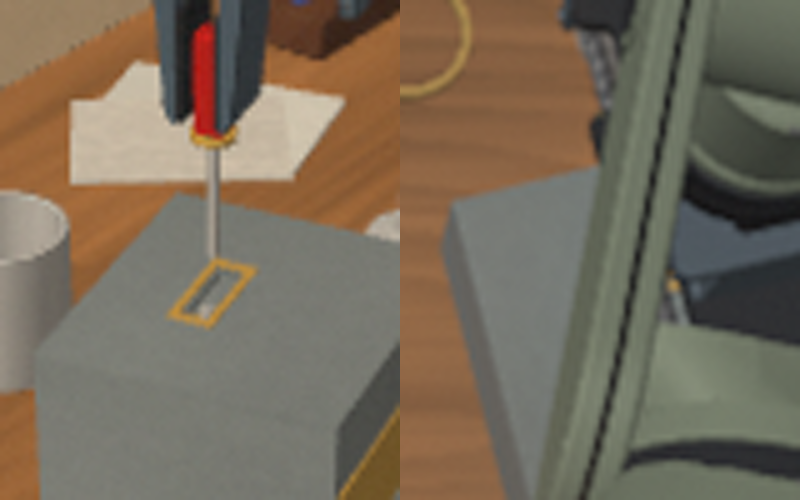

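Side crop: the tip at (213,257) (px 327.2,191) is within 1 px of where the TCP predicts it. I'll line up and go down carefully.

>>> {"fn": "send_rows", "kwargs": {"delta_pos": [[-0.4,0.3,6],[-0.4,0.3,6],[0,0.1,5],[0,0,4],[0,0,1],[0,0,0.6],[0,0,0]], "twist": [[0,0,0],[0,0,0],[0,0,0],[0,0,0],[0,0,0],[0,0,0],[0,0,0]], "claw": [-1,-1,-1,-1,-1,-1,-1]}}

```text
time_s: 8.0
eef_pos: [0.6163, -0.1323, 0.1835]
tcp_rot: [0.0, 0.618, 0.786, 0.0]
wrist_force: [-0.2, -0.2, -0.4]
opening: 0.166
grasp_force: 25.0
```

```bash
cat > st.py <<'E'
from h import *
s=sensors.sense();p=np.array(s["eef_pos"]);a=np.radians(13.8);d=p[:2]-[.6153,-.1318]
print("slot x,y mm",1e3*(d@[np.cos(a),np.sin(a)]).round(5),1e3*(d@[-np.sin(a),np.cos(a)]).round(5),"depth",round((.105-(p[2]-.0763))*1e3,2),"F",np.round(s["wrist_force"],2),"M",np.round(s["moment"],2),"open",round(s["opening"]*91,2),s["time_s"])
E
python3 st.py
```

```text
slot x,y mm 0.8 -0.76 depth -2.22 F [-0.17 -0.22 -0.37] M [-0.02 -0.12  0.02] open 15.07 8.0
```

>>> {"fn": "send_rows", "kwargs": {"delta_pos": [[0,-0.5,0.7],[0,0,0.7],[0,0,0.7],[0,0,0.7],[0,0,0]], "twist": [[0,0,0],[0,0,0],[0,0,0],[0,0,0],[0,0,0]], "claw": [-1,-1,-1,-1,-1]}}

```text
time_s: 8.62
eef_pos: [0.6157, -0.1324, 0.1805]
tcp_rot: [-0.0, 0.618, 0.786, -0.0]
wrist_force: [-0.4, -0.4, -0.6]
opening: 0.162
grasp_force: 25.0
```

```bash
python3 st.py
```

```text
slot x,y mm 0.19 -0.7 depth 0.84 F [-0.39 -0.39 -0.59] M [-0.05 -0.18 -0.  ] open 14.75 8.625
```

Past the rim with no contact. I'm going on down.

>>> {"fn": "send_rows", "kwargs": {"delta_pos": [[0,0,0.8],[0,0,0.8],[0,0,0.8],[0,0,0.8],[0,0,0]], "twist": [[0,0,0],[0,0,0],[0,0,0],[0,0,0],[0,0,0]], "claw": [-1,-1,-1,-1,-1]}}

```text
time_s: 9.25
eef_pos: [0.6156, -0.1324, 0.1773]
tcp_rot: [-0.0, 0.618, 0.786, -0.0]
wrist_force: [-0.2, 0.1, -0.1]
opening: 0.163
grasp_force: 25.0
```

```bash
python3 st.py
```

```text
slot x,y mm 0.18000000000000002 -0.71 depth 4.05 F [-0.24  0.1  -0.09] M [-0.02 -0.1   0.  ] open 14.79 9.25
```

>>> {"fn": "send_rows", "kwargs": {"delta_pos": [[0,0,2],[0,0,2],[0,0,2],[0,0,2],[0,0,2],[0,0,2],[0,0,2],[0,0,2],[0,0,1],[0,0,0]], "twist": [[0,0,0],[0,0,0],[0,0,0],[0,0,0],[0,0,0],[0,0,0],[0,0,0],[0,0,0],[0,0,0],[0,0,0]], "claw": [-1,-1,-1,-1,-1,-1,-1,-1,-1,-1]}}

```text
time_s: 10.5
eef_pos: [0.6157, -0.1324, 0.1603]
tcp_rot: [-0.0, 0.618, 0.786, -0.0]
wrist_force: [-0.1, 0.6, -1.0]
opening: 0.167
grasp_force: 25.0
```

```bash
python3 st.py
```

```text
slot x,y mm 0.2 -0.71 depth 21.01 F [-0.14  0.56 -0.98] M [-0.02 -0.11 -0.01] open 15.17 10.5
```

>>> {"fn": "send_rows", "kwargs": {"delta_pos": [[0,0,1],[0,0,1],[0,0,1],[0,0,1],[0,0,1],[0,0,1],[0,0,0]], "twist": [[0,0,0],[0,0,0],[0,0,0],[0,0,0],[0,0,0],[0,0,0],[0,0,0]], "claw": [-1,-1,-1,-1,-1,-1,-1]}}

```text
time_s: 11.38
eef_pos: [0.6159, -0.1328, 0.1544]
tcp_rot: [0.0, 0.618, 0.786, -0.0]
wrist_force: [1.4, -0.6, -0.7]
opening: 0.163
grasp_force: 25.0
```

```bash
python3 st.py
```

```text
slot x,y mm 0.36000000000000004 -1.09 depth 26.94 F [ 1.35 -0.61 -0.65] M [-0.25 -0.19  0.03] open 14.87 11.375
```

>>> {"fn": "send_rows", "kwargs": {"delta_pos": [[0,0,1],[0,0,1],[0,0,1],[0,0,0]], "twist": [[0,0,0],[0,0,0],[0,0,0],[0,0,0]], "claw": [-1,-1,-1,-1]}}

```text
time_s: 11.88
eef_pos: [0.6158, -0.1327, 0.1513]
tcp_rot: [0.0, 0.618, 0.786, -0.0]
wrist_force: [0.0, -1.8, -0.4]
opening: 0.162
grasp_force: 25.0
```

```bash
python3 st.py
```

```text
slot x,y mm 0.27999999999999997 -1.02 depth 30.0 F [ 0.01 -1.77 -0.43] M [-0.49 -0.32 -0.04] open 14.79 11.875
```

A sideways push of about 1.8 N towards the slot's −y began at about 25 mm depth, so the pin is grazing the pad's edge. The pad should lie at about +8 mm. I'll raise, shift and feel again.

>>> {"fn": "send_rows", "kwargs": {"delta_pos": [[0,0,-5],[0,0,-6],[0,0,-4],[4.5,0,0],[4.5,-0.2,0],[0,0,1.5],[0,0,1.5],[0,0,1.5],[0,0,1.5],[0,0,0]], "twist": [[0,0,0],[0,0,0],[0,0,0],[0,0,0],[0,0,0],[0,0,0],[0,0,0],[0,0,0],[0,0,0],[0,0,0]], "claw": [-1,-1,-1,-1,-1,-1,-1,-1,-1,-1]}}

```text
time_s: 13.12
eef_pos: [0.6133, -0.1238, 0.1601]
tcp_rot: [-0.0, 0.618, 0.786, -0.0]
wrist_force: [-0.2, 0.7, 0.4]
opening: 0.161
grasp_force: 25.0
```

```bash
python3 st.py
```

```text
slot x,y mm -0.05 8.25 depth 21.16 F [-0.21  0.68  0.44] M [ 0.02 -0.11 -0.  ] open 14.63 13.125
```

>>> {"fn": "send_rows", "kwargs": {"delta_pos": [[0,0,1.5],[0,0,1.5],[0,0,1.5],[0,0,1],[0,0,0],[0,0,0]], "twist": [[0,0,0],[0,0,0],[0,0,0],[0,0,0],[0,0,0],[0,0,0]], "claw": [-1,-1,-1,-1,-1,-1]}}

```text
time_s: 13.88
eef_pos: [0.6134, -0.1238, 0.1554]
tcp_rot: [0.0, 0.618, 0.786, 0.0]
wrist_force: [-1.4, 0.2, 4.5]
opening: 0.158
grasp_force: 25.0
```

```bash
python3 st.py
```

```text
slot x,y mm 0.09000000000000001 8.229999999999999 depth 25.89 F [-1.41  0.24  4.53] M [ 0.06  0.27 -0.03] open 14.35 13.875
```

Latch tab felt (4.5 N). I'll press on gently.

>>> {"fn": "send_rows", "kwargs": {"delta_pos": [[0,0,1],[0,0,1],[0,0,1],[0,0,1],[0,0,0]], "twist": [[0,0,0],[0,0,0],[0,0,0],[0,0,0],[0,0,0]], "claw": [-1,-1,-1,-1,-1]}}

```text
time_s: 14.5
eef_pos: [0.6135, -0.1238, 0.1512]
tcp_rot: [0.0, 0.618, 0.786, 0.0]
wrist_force: [-2.2, 0.0, 5.2]
opening: 0.162
grasp_force: 25.0
```

```bash
python3 st.py
```

```text
slot x,y mm 0.12000000000000001 8.21 depth 30.12 F [-2.23  0.02  5.19] M [ 0.07  0.3  -0.02] open 14.74 14.5
```

>>> {"fn": "send_rows", "kwargs": {"delta_pos": [[0,0,1],[0,0,0.7],[0,0,0]], "twist": [[0,0,0],[0,0,0],[0,0,0]], "claw": [-1,-1,-1]}}

```text
time_s: 14.88
eef_pos: [0.6135, -0.1238, 0.1496]
tcp_rot: [0.0, 0.618, 0.786, 0.0]
wrist_force: [-0.6, 0.5, 7.5]
opening: 0.166
grasp_force: 25.0
```

```bash
python3 st.py
```

```text
slot x,y mm 0.13999999999999999 8.229999999999999 depth 31.66 F [-0.64  0.47  7.48] M [ 0.04  0.37 -0.01] open 15.08 14.875
```

>>> {"fn": "send_rows", "kwargs": {"delta_pos": [[0,0,0.7],[0,0,0],[0,0,0],[0,0,0],[0,0,0]], "twist": [[0,0,0],[0,0,0],[0,0,0],[0,0,0],[0,0,0]], "claw": [-1,-1,-1,-1,-1]}}

```text
time_s: 15.5
eef_pos: [0.6134, -0.1238, 0.1485]
tcp_rot: [0.0, 0.618, 0.786, -0.0]
wrist_force: [-0.9, 0.9, 4.7]
opening: 0.163
grasp_force: 25.0
```

```bash
python3 st.py
python3 - <<'E'
from h import *
for _ in range(3):
    s=eyes.capture("side");print(np.round(sensors.sense()["wrist_force"],2))
f=lambda im,x,y,w,h,k:cv2.resize(im[y:y+h,x:x+w],None,fx=k,fy=k,interpolation=cv2.INTER_CUBIC)
cv2.imwrite("pics/c4.png",f(s,285,170,120,100,5)[:,:,::-1])
E
```

```text
slot x,y mm 0.1 8.25 depth 32.85 F [-0.93  0.87  4.67] M [0.   0.18 0.02] open 14.8 15.5
[-0.96 -0.16  5.3 ]
[-1.06 -0.48  4.49]
[-0.9  -0.4   5.11]
```

View pics/c4.png

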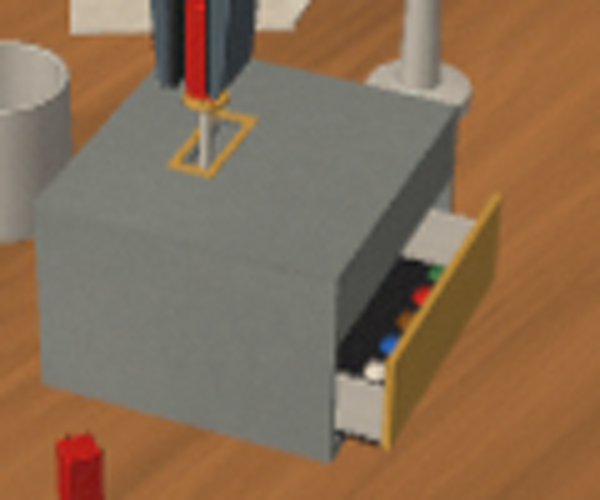

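The crop shows the drawer sliding out (brass front at (440,320)) and the force has eased. I'm holding.

>>> {"fn": "send_rows", "kwargs": {"delta_pos": [[0,0,0.3],[0,0,0],[0,0,0],[0,0,0],[0,0,0],[0,0,0],[0,0,0],[0,0,0],[0,0,0],[0,0,0],[0,0,0],[0,0,0]], "twist": [[0,0,0],[0,0,0],[0,0,0],[0,0,0],[0,0,0],[0,0,0],[0,0,0],[0,0,0],[0,0,0],[0,0,0],[0,0,0],[0,0,0]], "claw": [-1,-1,-1,-1,-1,-1,-1,-1,-1,-1,-1,-1]}}

```text
time_s: 17.15
eef_pos: [0.6134, -0.1238, 0.1482]
tcp_rot: [0.0, 0.618, 0.786, -0.0]
wrist_force: [-0.5, 0.8, 4.9]
opening: 0.164
grasp_force: 25.0
```

```bash
python3 st.py
python3 - <<'E'
from h import *
s=eyes.capture("side")
f=lambda im,x,y,w,h,k:cv2.resize(im[y:y+h,x:x+w],None,fx=k,fy=k,interpolation=cv2.INTER_CUBIC)
cv2.imwrite("pics/c5.png",f(s,285,170,120,100,5)[:,:,::-1])
a=np.radians(13.8);R=np.array([[np.cos(a),-np.sin(a)],[np.sin(a),np.cos(a)]]);c=np.array([.6153,-.1318])-R@[.02,0]
for o in (.035,.045,.05):
  for z in(.01,.09): print(o,z,[(proj("side",[*(c+R@[-.075-o,y]),z])-[285,170])*5 for y in(.075,-.075)])
E
```

```text
slot x,y mm 0.08 8.24 depth 33.12 F [-0.45  0.79  4.94] M [ 0.05  0.18 -0.02] open 14.89 17.15
0.035 0.01 [array([402.2018889, 460.4531049]), array([508.93478688, 287.07455291])]
0.035 0.09 [array([410.54646266, 319.52458694]), array([520.22259418, 151.9500248 ])]
0.045 0.01 [array([422.66105512, 466.13884971]), array([527.9226009 , 291.88137758])]
0.045 0.09 [array([431.88590711, 325.06844377]), array([539.94408959, 156.60755518])]
0.05 0.01 [array([432.9280862 , 468.99184449]), array([537.44693141, 294.29351583])]
0.05 0.09 [array([442.5967017 , 327.85186935]), array([549.83779001, 158.94612262])]
```

View pics/c5.png

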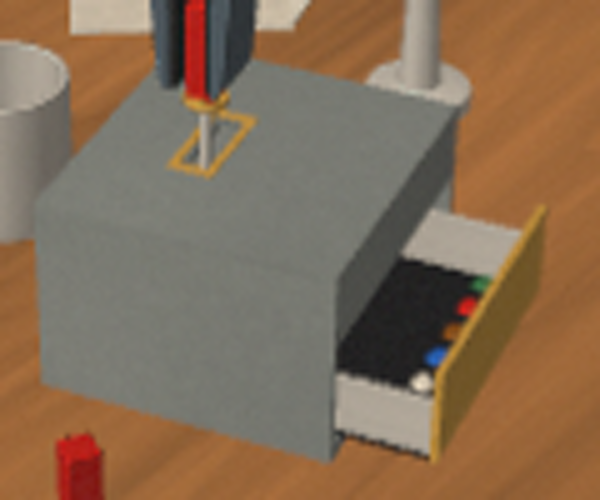

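The drawer is fully out: its lower front corner at (435,460) matches the 50 mm prediction. I'm raising the pin.

>>> {"fn": "send_rows", "kwargs": {"delta_pos": [[0,0,-3],[0,0,-6],[0,0,-10],[0,0,-12],[0,0,-14],[0,0,-14],[0,0,-8],[0,0,0]], "twist": [[0,0,0],[0,0,0],[0,0,0],[0,0,0],[0,0,0],[0,0,0],[0,0,0],[0,0,0]], "claw": [-1,-1,-1,-1,-1,-1,-1,-1]}}

```text
time_s: 18.2
eef_pos: [0.6137, -0.1238, 0.216]
tcp_rot: [0.001, 0.618, 0.786, 0.0]
wrist_force: [0.2, 0.0, -0.8]
opening: 0.162
grasp_force: 25.0
```

```bash
python3 plan.py .5617 .1766 .2 55.55 10
```

```text
pos [ 0.6137 -0.1238  0.216 ] phi 13.65 tilt [ 1.5e-03 -5.0e-04 -1.0e+00] F [ 0.24  0.   -0.78] t 18.2 q6 -0.45556415267494466 open 0.16180523882469813
[[30.4, 2.0, 1.6], [30.2, 4.3, 1.6], [29.8, 6.4, 1.6], [29.2, 8.6, 1.6], [28.5, 10.7, 1.6], [27.7, 12.8, 1.6], [26.7, 14.8, 1.6], [25.5, 16.7, 1.6], [24.2, 18.5, 1.6], [22.8, 20.2, 1.6]] twist z -4.19
```

>>> {"fn": "send_rows", "kwargs": {"delta_pos": [[30.4,2,0],[30.2,4.3,0],[29.8,6.4,0],[29.2,8.6,0],[28.5,10.7,0],[27.7,12.8,0],[26.7,14.8,0],[25.5,16.7,0],[24.2,18.5,8],[22.8,20.2,8],[0,0,0],[0,0,0]], "twist": [[0,0,-4.2],[0,0,-4.2],[0,0,-4.2],[0,0,-4.2],[0,0,-4.2],[0,0,-4.2],[0,0,-4.2],[0,0,-4.2],[0,0,-4.2],[0,0,-4.1],[0,0,0],[0,0,0]], "claw": [-1,-1,-1,-1,-1,-1,-1,-1,-1,-1,-1,-1]}}

```text
time_s: 19.7
eef_pos: [0.5612, 0.1759, 0.1989]
tcp_rot: [-0.0, 0.296, 0.955, -0.001]
wrist_force: [0.9, -0.2, 0.1]
opening: 0.165
grasp_force: 25.0
```

```bash
python3 plan.py .5617 .1766 .15 55.55 4
python3 - <<'E'
from h import *
s=eyes.capture("side")
f=lambda im,x,y,w,h,k:cv2.resize(im[y:y+h,x:x+w],None,fx=k,fy=k,interpolation=cv2.INTER_CUBIC)
cv2.imwrite("pics/c6.png",f(s,205,220,100,100,6)[:,:,::-1])
p=np.array(sensors.sense()["eef_pos"])
q=lambda P:(proj("side",P)-[205,220]+.5)*6
print("tip",q(p-[0,0,.0763]),"hole",q([.5617,.1766,.064]))
print([(np.round(r["centre"],1),round(r["p"],2)) for r in eyes.pinpoint("side","stand_hole")])
E
```

```text
pos [0.5612 0.1759 0.1989] phi 55.52 tilt [-3.e-04 -9.e-04 -1.e+00] F [ 0.94 -0.18  0.1 ] t 19.7 q6 -0.6839477387045091 open 0.16479912098149718
[[-0.0, 0.2, 12.2], [-0.0, 0.2, 12.2], [-0.0, 0.2, 12.2], [-0.0, 0.2, 12.2]] twist z -0.01
tip [282.42199641 285.0026068 ] hole [295.04160353 421.26483264]
[(array([250.9, 288.8]), 0.74)]
```

View pics/c6.png

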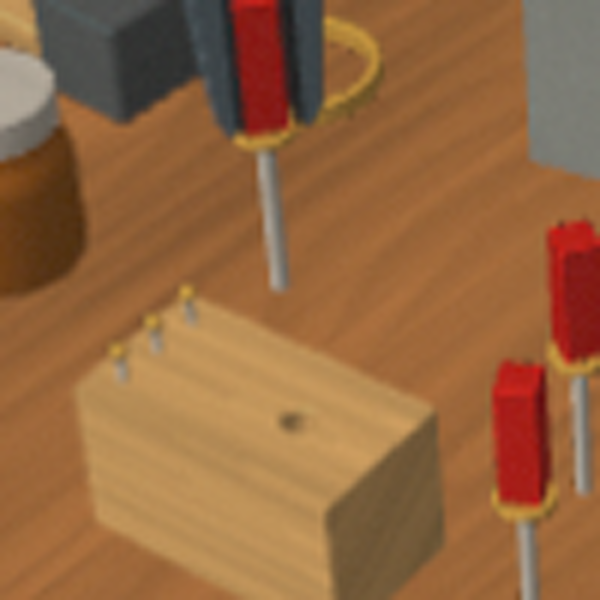

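The empty hole at (291,421) and the tip at (280,287) are both offset about the same from prediction, so they line up within 1 mm. I'm inserting.

>>> {"fn": "send_rows", "kwargs": {"delta_pos": [[0,0.3,14],[0,0.3,14],[0,0.2,14],[0,0,10],[0,0,2],[0,0,1],[0,0,1],[0,0,1],[0,0,1],[0,0,0]], "twist": [[0,0,0],[0,0,0],[0,0,0],[0,0,0],[0,0,0],[0,0,0],[0,0,0],[0,0,0],[0,0,0],[0,0,0]], "claw": [-1,-1,-1,-1,-1,-1,-1,-1,-1,-1]}}

```text
time_s: 21.05
eef_pos: [0.5617, 0.1772, 0.1411]
tcp_rot: [0.0, 0.296, 0.955, -0.0]
wrist_force: [0.3, -0.3, -0.9]
opening: 0.164
grasp_force: 25.0
```

```bash
python3 plan.py .5617 .1766 .0785 55.55 6
```

```text
pos [0.5617 0.1772 0.1411] phi 55.54 tilt [ 1.e-04 -1.e-04 -1.e+00] F [ 0.29 -0.29 -0.86] t 21.05 q6 -0.6832555330766644 open 0.16403798346557627
[[-0.1, -0.1, 10.4], [-0.1, -0.1, 10.4], [-0.1, -0.1, 10.4], [-0.1, -0.1, 10.4], [-0.1, -0.1, 10.4], [-0.1, -0.1, 10.4]] twist z -0.0
```

Tip at 65 mm. Entering slowly.

>>> {"fn": "send_rows", "kwargs": {"delta_pos": [[-0.2,-0.2,1.5],[0,0,1.5],[0,0,1],[0,0,1],[0,0,0]], "twist": [[0,0,0],[0,0,0],[0,0,0],[0,0,0],[0,0,0]], "claw": [-1,-1,-1,-1,-1]}}

```text
time_s: 21.68
eef_pos: [0.5617, 0.1769, 0.136]
tcp_rot: [-0.0, 0.296, 0.955, -0.0]
wrist_force: [0.1, -0.2, -0.5]
opening: 0.165
grasp_force: 25.0
```

>>> {"fn": "send_rows", "kwargs": {"delta_pos": [[0,0,7],[0,0,7],[0,0,8],[0,0,8],[0,0,8],[0,0,8],[0,0,6],[0,0,3],[0,0,1],[0,0,0],[0,0,0]], "twist": [[0,0,0],[0,0,0],[0,0,0],[0,0,0],[0,0,0],[0,0,0],[0,0,0],[0,0,0],[0,0,0],[0,0,0],[0,0,0]], "claw": [-1,-1,-1,-1,-1,-1,-1,-1,-1,-1,-1]}}

```text
time_s: 23.05
eef_pos: [0.5619, 0.177, 0.0804]
tcp_rot: [0.0, 0.296, 0.955, 0.0]
wrist_force: [0.2, -0.9, -0.8]
opening: 0.165
grasp_force: 25.0
```

>>> {"fn": "send_rows", "kwargs": {"delta_pos": [[0,0,0.8],[0,0,0.8],[0,0,0],[0,0,0],[0,0,0],[0,0,0],[0,0,0]], "twist": [[0,0,0],[0,0,0],[0,0,0],[0,0,0],[0,0,0],[0,0,0],[0,0,0]], "claw": [-1,-1,-1,-0.3,0,0,0]}}

```text
time_s: 23.92
eef_pos: [0.5617, 0.1769, 0.0786]
tcp_rot: [0.0, 0.296, 0.955, -0.0]
wrist_force: [0.6, -0.7, 0.6]
opening: 0.501
grasp_force: 0.0
```

>>> {"fn": "send_rows", "kwargs": {"delta_pos": [[0,0,-15],[0,0,-30],[0,0,-40],[0,0,-40],[0,0,0],[0,0,0],[0,0,0]], "twist": [[0,0,0],[0,0,0],[0,0,0],[0,0,0],[0,0,0],[0,0,0],[0,0,0]], "claw": [0,0,0,0,0,0,0]}}

```text
time_s: 24.8
eef_pos: [0.5609, 0.1767, 0.2023]
tcp_rot: [-0.001, 0.296, 0.955, -0.001]
wrist_force: [-0.4, -0.2, 0.1]
opening: 0.499
grasp_force: 0.0
```

Run:
```python
from h import *
s=eyes.capture("side")
cv2.imwrite("pics/c7.png",cv2.resize(s[180:320,200:400],None,fx=4,fy=4,interpolation=cv2.INTER_CUBIC)[:,:,::-1])
f=fit({"side":red(s,(243,260,265,295))},(.561,.176),np.radians([50,55,60]),.015,.015,.068,.118);print(f)
```

```text
(np.float64(0.14008467023172907), array([0.56322841, 0.17652033]), np.float64(0.8726646259971648))
```

View pics/c7.png

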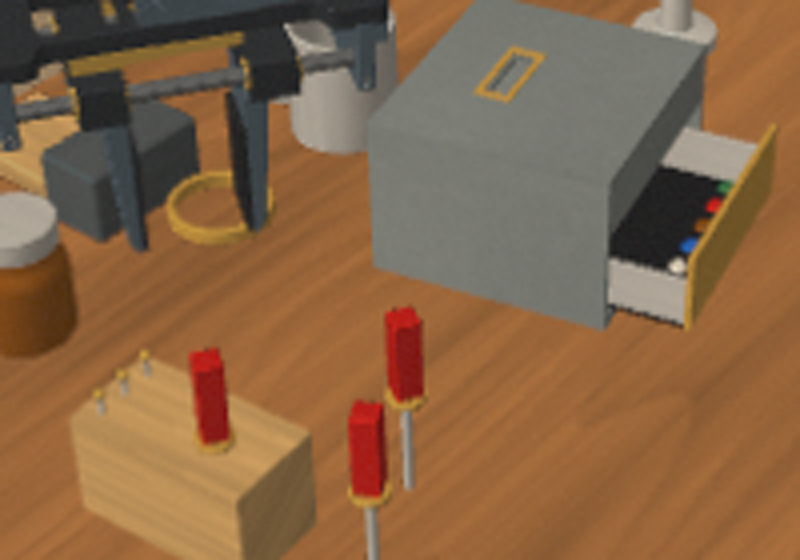

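The final view shows the pin upright with its collar on the block at (213,400), the drawer out at (730,220), and the gripper clear. Handing in.

```bash
python3 -c "
from rig import robot
print(robot.finish_job())"
```

```text
the job is handed in; nothing more can be done
None
```

The job is handed in, though no verdict came back: the last picture shows the drawer fully out and the pin released upright in its hole, collar on the wood, with wrist readings peaking at about 7.5 N during the press, nothing else on the bench touched by my moves, and 24.8 s of the 64 s used.

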